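# Put the smith's loose tools back on their painted outlines

## Robot

A 6-joint arm with a two-finger parallel gripper is mounted at the origin on the work surface. World frame = base frame: x ahead of the robot, y to its left, z up, the work surface at z = 0. Lengths are in m, angles in rad, forces in N, time in s.
With the tool pointing down it reaches from about 0.35 to 0.725 m from the base axis. Payload 4.3 kg.
Tool frame: the origin (TCP) lies between the finger pads; the fingertips stand 8 mm ahead of it and the grasp point (between the pads) lies 11 mm behind it; z points along the fingers, y is the line along which they close (so a half turn about z gives the same grasp; the last joint's range is limited). The gripper opens to 85 mm and grips with 20 to 120 N. Pads are 22 mm wide; open, the fingers measure 114 mm over their backs; the gripper's body (76 mm by 85 mm) begins 54 mm behind the grasp point. The pads swing forward as they close: fully open they stand 13 mm farther back than shut.
Start: joints at [1.198, 0.377, 0.081, 1.274, 0, 1.46], TCP at [0.149, 0.555, 0.239] pointing down, gripper open.
Joint ranges: [-2.72, 2.72], [-0.84, 1.66], [-1.02, 1.22], [-1.77, 2.12], [-1.37, 1.28], [-3.14, 3.14]. Speed limits (rad/s): [2.57, 2.57, 3.14, 3.14, 3.14, 3.14].

## Interface

Orientations are given as a rotation vector (axis times angle).
In Python, from workcell import arm gives the robot as it stands. Calls block until the motion is done:
- arm.goto(position, orientation): joint-space move of the TCP to a pose.
- arm.movel(position, vel=0.15, rotation=None, guard=None): straight line of the TCP; rotation=None keeps the orientation; vel is the mean speed in m/s. With guard (N) it stops when the force on the tool has changed by that much, and returns True; else False.
- arm.goto_joints(angles): joint-space move.
- arm.gripper_open() and arm.gripper_close(): open the fingers fully, or close them until they stop; the grip force is fixed at half the most.
- arm.wait(seconds).
- arm.solve_ik(position, orientation): joint angles nearest the present ones, or None.
- arm.observe(): the state.
- arm.capture(name): name is "side" or "top" or "wrist"; returns (picture, depth): 480x640x3 uint8, blue, green, red; 480x640 float32, m along the optical axis (not along the pixel's ray), 0 where there is no reading.
- arm.get_calibration(name): a dict with "fx", "fy", "cx", "cy" (pixels), "R" (3x3) and "t" (3): a world point X has camera coordinates R X + t; the wrist camera has in their place "tool_from_camera" (4x4, takes a point from camera to tool coordinates, whose origin is the TCP and whose axes are the flange's). Camera axes: x right, y down, z forward; pixel columns grow to the right and rows downward; lengths in m; the calibration is good to about 2 mm. A picture is of the moment at which its call begins: read the wrist's pose just before it. get_calibration takes no time and is no camera call.
A pose or a line that the arm cannot do raises arm.IKError and nothing moves.
- arm.job_done(): hands the job in; it is judged then, once.
The state is a dict: "time_s": time; "q": joint angles; "dq": joint speeds; "effort": joint torques, N m; "position": TCP position; "tcp_rot": TCP orientation; "ft_force": force on the tool from outside, world axes, zero at the start; "wrist_torque": the same for the moment, N m; "opening": opening from 0.0 (shut) to 1.0 (fully open); "grasp_force": force on a finger pad.
Only numpy, scipy, OpenCV 4.12 (cv2) and the standard library are available. Lean on these libraries where they do the work, as an engineer would, in place of code of your own. Each camera call takes 0.05 s, during which the arm holds its last target. There are 200 camera calls.

## Task

Sort the four loose steel tools on the scissor-maker's bench into the four wooden trays: put each one in the tray that has its full-size outline painted in black on the floor, squarely on that outline and pointing along it (either end may lead), flat on the tray floor with the same side up as now. Mind the two sizes of hammer head, and do not shift the whetstone or the copper oil can.

Things in the scene. Friction and masses are not known exactly. Their poses are not given: they have to be found in the camera images.
- heavy_head: Larger of two loose steel hammer heads without handles: 104 mm long, 30 mm wide, 30 mm high; parallel-sided from the -x end to 12 mm past the middle, then tapering in plan to a 10 mm peen at +x; dark oblong eye on top, dark band near the -x face; about 0.55 kg. Origin: centre of the underside, mid-length; x along its length, z up. Grip across y.
- light_head: Smaller hammer head, same shape: 72 mm long, 22 mm wide, 22 mm high, parallel-sided from the -x end to 8 mm past the middle; about 0.22 kg. Origin: centre of the underside, mid-length; x along its length towards the peen, z up. Grip across y.
- chisel: Loose steel cold chisel, no eye: 110 mm long; square shank 22 mm wide and high from 45 mm behind the origin to 21 mm ahead of it, small round dark striking end at -x, blade at +x 28 mm wide and thinning in height; about 0.3 kg. Origin: underside, mid-length; x along its length to the blade, z up. Grip the shank across y.
- bolster: Loose steel bolster ring lying flat on the bench: outer diameter 50 mm, hole 22 mm, 24 mm high, about 0.27 kg. Origin: centre of the underside; z up. Grip across its outside.
- tray_heavy: Target of the larger hammer head. Shallow wooden tray fixed to the bench, outer 140 (x) x 110 (y) mm, floor 4 mm thick, rim 4 mm wide, its top 8 mm above the bench. Origin: centre of its underside; z up. The black outline of the larger head (104 mm long, light eye in it) lies centred on the floor along x; the head's origin belongs over the tray's.
- tray_light: Target of the smaller hammer head. Shallow wooden tray fixed to the bench, outer 140 (x) x 110 (y) mm, floor 4 mm thick, rim 4 mm wide, its top 8 mm above the bench. Origin: centre of its underside; z up. The black outline of the smaller head (72 mm long, light eye in it) lies centred on the floor along x; the head's origin belongs over the tray's.
- tray_chisel: Target of the chisel. Shallow wooden tray fixed to the bench, outer 140 (x) x 110 (y) mm, floor 4 mm thick, rim 4 mm wide, its top 8 mm above the bench. Origin: centre of its underside; z up. The black outline of the chisel (110 mm long, no eye) lies centred on the floor along x; the chisel's origin belongs over the tray's.
- tray_bolster: Target of the bolster ring. Shallow wooden tray fixed to the bench, outer 140 (x) x 110 (y) mm, floor 4 mm thick, rim 4 mm wide, its top 8 mm above the bench. Origin: centre of its underside; z up. The black outline of the ring (a disc 53 mm across with a light centre) is centred on the floor; the ring's origin belongs over the tray's.
- whetstone: Bystander, not to be shifted: grey whetstone on a wooden base, 150 x 52 mm, 35 mm high, loose on the bench at the robot's left. Origin: centre of the underside, x along its length.
- oil_can: Bystander, not to be shifted: small copper oil can with a conical top, 56 mm across, 78 mm high, loose on the bench at the robot's right. Origin: centre of the underside.
There are look-alikes about, which are no part of the job. What is shaped like the bolster but green or yellow is not meant. Leave any blue look-alike of the heavy_head alone.

How it is judged:
By the outcome, as a careful person would: the job done as asked, in the order asked, and still so for the second after the job is handed in, with the robot touching nothing.
It also fails if it takes over 102 s, if anything falls off the work surface, if the arm or the gripper's body presses on something with over 40 N, if the wrist force passes 120 N, or if a joint passes its speed limit or range.

## Working session

There is one attempt and no reset: what is moved stays moved. The work goes in short steps, each a Python script; the robot and the scene stay as the last script left them, time stands still between calls to the robot, and variables do not carry over. Pictures are saved under pics/ and viewed, at most 14 in all, crops included, and the job is handed in when it is done.

```bash
mkdir -p pics; ls
python3 - <<'E'
from workcell import arm
import cv2,numpy as np
for n in("top","side"):
    p,d=arm.capture(n); cv2.imwrite(f"pics/{n}0.png",p); np.savez(f"{n}0.npz",p=p,d=d)
    c=arm.get_calibration(n); print(n,c, (d>0).mean())
print(arm.get_calibration("wrist")); print(arm.observe())
E
```

```text
pics
top {'fx': 440.936998995944, 'fy': 440.936998995944, 'cx': 324.6085353155742, 'cy': 237.7536343271095, 'R': array([[-0.01631012, -0.99981668, -0.01002966],
       [-0.99318745,  0.01735788, -0.11522757],
       [ 0.11538054,  0.00808195, -0.99328848]]), 't': array([0.01559192, 0.4577021 , 0.9542422 ])} 0.995830078125
side {'fx': 526.2039477957646, 'fy': 526.2039477957646, 'cx': 320.03311518594415, 'cy': 244.14187067498145, 'R': array([[-0.99876399, -0.04962004, -0.00289008],
       [-0.03497981,  0.74301031, -0.66836524],
       [ 0.03531167, -0.66743804, -0.74382764]]), 't': array([0.49439216, 0.05328466, 1.15256947])} 0.9961100260416667
{'fx': 383.4776907476089, 'fy': 383.4776907476089, 'cx': 316.71413957780453, 'cy': 240.98104050344278, 'tool_from_camera': array([[-5.53611839e-05, -9.52415232e-01, -3.04803581e-01,
         7.72587628e-02],
       [ 9.99999975e-01,  1.39877341e-05, -2.25336308e-04,
        -1.79650568e-04],
       [ 2.18877243e-04, -3.04803585e-01,  9.52415207e-01,
        -1.32892257e-01],
       [ 0.00000000e+00,  0.00000000e+00,  0.00000000e+00,
         1.00000000e+00]])}
{'time_s': 0.1, 'q': array([ 1.19771137e+00,  3.77998598e-01,  7.98034125e-02,  1.27437441e+00,
       -9.41710831e-06,  1.46049337e+00]), 'dq': array([ 1.50046730e-03,  2.56063940e-04,  2.22876298e-03, -9.49724132e-05,
        2.56515942e-05, -5.49259353e-04]), 'effort': array([ 3.53452797e-04, -4.64695930e+01,  2.70581371e+01,  1.20319836e-02,
       -7.51533594e-05,  3.10649469e-06]), 'position': array([0.14916614, 0.5547527 , 0.23846637]), 'tcp_rot': array([-4.11535788e-01, -3.11410119e+00,  2.70766608e-03]), 'ft_force': array([-0.84974994, -0.20811534, -1.06423094]), 'wrist_torque': array([ 0.01150273,  0.00201992, -0.06040371]), 'grasp_force': 0.0, 'opening': 1.0000737018366779}
```

View pics/top0.png

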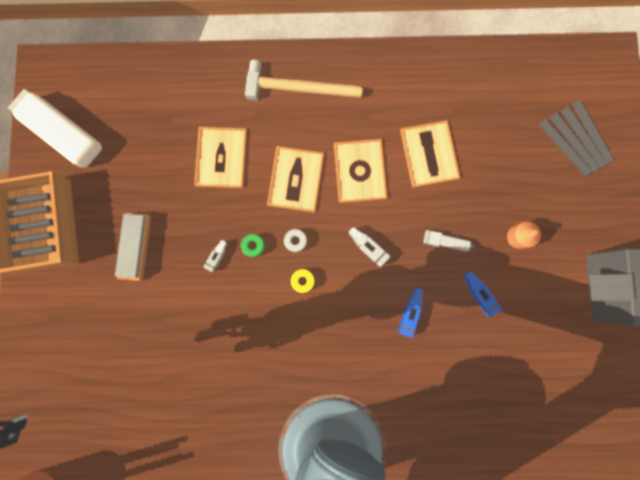

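View pics/side0.png

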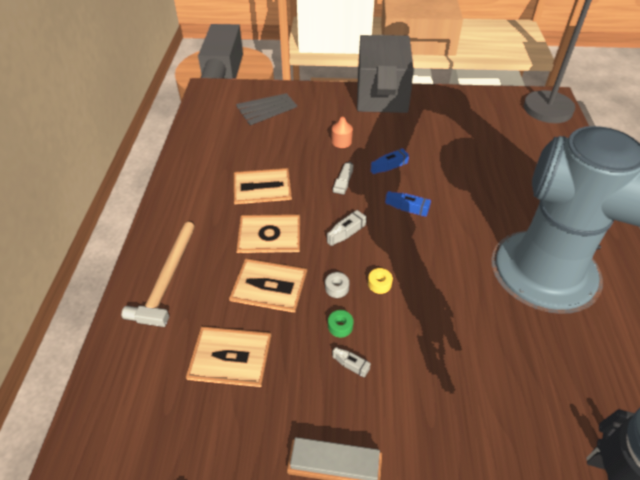

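The top view shows the trays at px light (220,157), heavy (296,180), bolster (360,170) and chisel (430,153). 
The tools are the small head (215,255), grey ring (295,240), large head (368,246) and chisel (447,241). Candidates and look-alikes:
- **Rings:** grey (295,240), green (252,245) and yellow (302,280). Only the grey one fits.
- **Heads:** two steel ones, the longer at (368,246) being heavy and the shorter at (215,255) light. The blue ones at (412,312) and (482,293) and the handled hammer at (300,85) are out.

The side view agrees with this.

```bash
cat > h.py <<'E'
import numpy as np,cv2
from scipy.spatial.transform import Rotation as Ro
from workcell import arm
def fixed(n):
    c=arm.get_calibration(n); return c,c["R"].T,-c["R"].T@c["t"]
def ray(c,Rwc,o,px,z):
    px=np.atleast_2d(np.asarray(px,float))
    d=np.c_[(px[:,0]-c["cx"])/c["fx"],(px[:,1]-c["cy"])/c["fy"],np.ones(len(px))]@Rwc.T
    return (o+d*((z-o[2])/d[:,2])[:,None])[:,:2]
def down(yaw):  # tool x along (cos yaw, sin yaw), z down
    c,s=np.cos(yaw),np.sin(yaw)
    return Ro.from_matrix(np.array([[c,s,0],[s,-c,0],[0,0,-1]])).as_rotvec()
def wrist(name=None):
    s=arm.observe(); p,d=arm.capture("wrist"); c=arm.get_calibration("wrist")
    T=c["tool_from_camera"]; R=Ro.from_rotvec(s["tcp_rot"]).as_matrix()
    if name: cv2.imwrite(f"pics/{name}.png",p)
    return p,d,c,R@T[:3,:3],s["position"]+R@T[:3,3]
E
python3 - <<'E'
from h import *
P={'light':(215,255),'ring':(295,240),'heavy':(368,246),'chisel':(447,241),'tl':(220,157),'th':(296,180),'tb':(360,170),'tc':(430,153),'can':(523,235),'stone':(132,246)}
S={'light':(350,361),'ring':(337,285),'heavy':(346,228),'chisel':(344,178),'tl':(229,356),'th':(269,285),'tb':(269,233),'tc':(262,185)}
a=fixed("top");b=fixed("side")
for k in P: print(k,ray(*a,P[k],.02 if k[0]!='t' else .004).round(3), ray(*b,S[k],.02 if k[0]!='t' else .004).round(3) if k in S else '')
p=cv2.imread("pics/top0.png")[110:345,190:510]
cv2.imwrite("pics/crop.png",cv2.resize(p,None,fx=2.5,fy=2.5,interpolation=cv2.INTER_CUBIC))
s=arm.observe(); R=Ro.from_rotvec(s["tcp_rot"]).as_matrix(); print(R.round(3))
for k,x,y in (('tl',.55,.22),('tc',.56,-.22),('c',.38,-.25),('h',.37,-.1)):
  for yaw in np.arange(-180,180,30):
    q=arm.solve_ik([x,y,.2],down(np.radians(yaw))); print(k,yaw,None if q is None else np.round(q,2)[[0,5]],end=' ')
  print()
E
```

```text
light [[0.424 0.253]] [[0.426 0.259]]
ring [[0.455 0.074]] [[0.455 0.083]]
heavy [[ 0.438 -0.089]] [[ 0.439 -0.083]]
chisel [[ 0.447 -0.265]] [[ 0.447 -0.257]]
tl [[0.654 0.249]] [[0.657 0.251]]
th [[0.596 0.072]] [[0.6   0.077]]
tb [[ 0.617 -0.076]] [[ 0.617 -0.074]]
tc [[ 0.654 -0.24 ]] [[ 0.654 -0.239]]
can [[ 0.457 -0.435]] 
stone [[0.448 0.44 ]] 
[[-0.966  0.26  -0.001]
 [ 0.26   0.966 -0.002]
 [ 0.    -0.002 -1.   ]]
tl -180 [0.27 0.27] tl -150 [ 0.27 -0.25] tl -120 [ 0.27 -0.77] tl -90 [ 0.27 -1.3 ] tl -60 [ 0.27 -1.82] tl -30 [ 0.27 -2.34] tl 0 [ 0.27 -2.87] tl 30 [0.27 2.89] tl 60 [0.27 2.37] tl 90 [0.27 1.84] tl 120 [0.27 1.32] tl 150 [0.27 0.8 ] 
tc -180 [-0.48 -0.48] tc -150 [-0.48 -1.  ] tc -120 [-0.48 -1.53] tc -90 [-0.48 -2.05] tc -60 [-0.48 -2.57] tc -30 [-0.48 -3.1 ] tc 0 [-0.48  2.66] tc 30 [-0.48  2.14] tc 60 [-0.48  1.61] tc 90 [-0.48  1.09] tc 120 [-0.48  0.57] tc 150 [-0.48  0.04] 
c -180 [-0.72 -0.72] c -150 [-0.72 -1.25] c -120 [-0.72 -1.77] c -90 [-0.72 -2.29] c -60 [-0.72 -2.82] c -30 [-0.72  2.94] c 0 [-0.72  2.42] c 30 [-0.72  1.9 ] c 60 [-0.72  1.37] c 90 [-0.72  0.85] c 120 [-0.72  0.33] c 150 [-0.72 -0.2 ] 
h -180 [-0.43 -0.43] h -150 [-0.43 -0.95] h -120 [-0.43 -1.48] h -90 [-0.43 -2.  ] h -60 [-0.43 -2.52] h -30 [-0.43 -3.05] h 0 [-0.43  2.71] h 30 [-0.43  2.19] h 60 [-0.43  1.66] h 90 [-0.43  1.14] h 120 [-0.43  0.62] h 150 [-0.43  0.09]
```

View pics/crop.png

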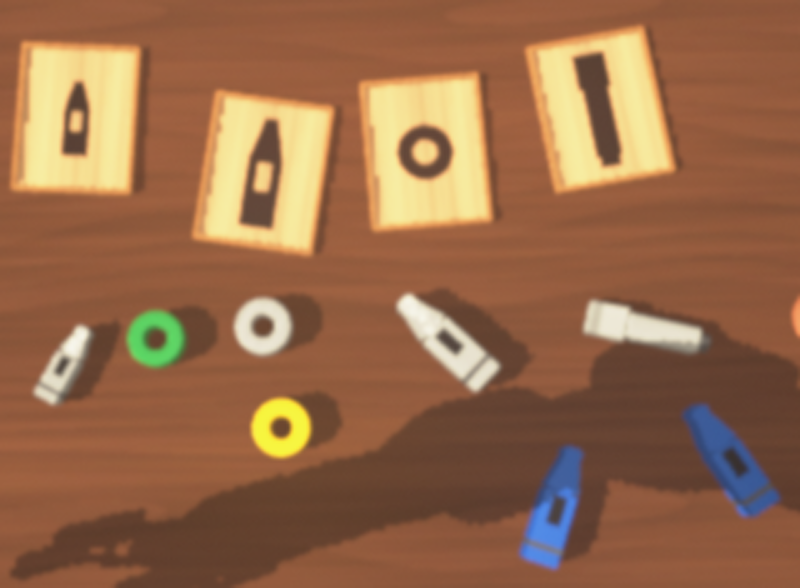

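The crop confirms it: the grey ring is the bolster (262,326), the large steel head is at (447,342), the small head at (63,365), and the chisel, which has no eye, at (645,328). Tray outlines match the assignment above. Next I'll take wrist views from four places.

Run:
```python
from h import *
import pickle
V=[]
for i,y in enumerate((.21,.07,-.07,-.21)):
    arm.goto([.50,y,.25],down(np.pi)); arm.wait(.2)
    v=wrist(f"w{i}"); V.append(v)
pickle.dump(V,open("V.pkl","wb")); print(arm.observe()["time_s"])
cv2.imwrite("pics/w03.png",cv2.resize(np.vstack([V[0][0],V[3][0]]),(400*1,600)))
```

```text
4.7417
```

View pics/w1.png

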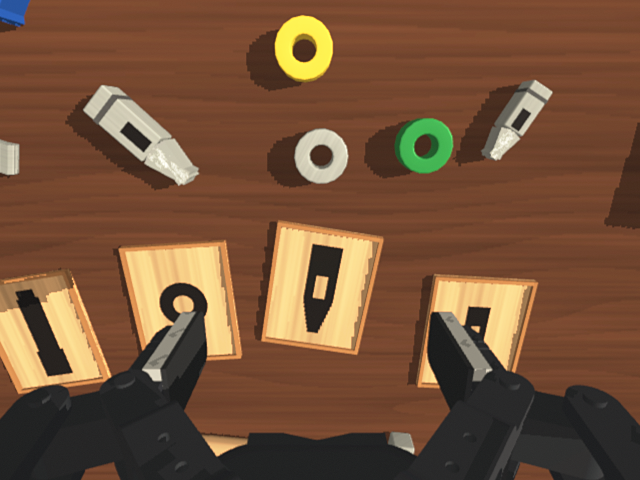

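View pics/w3.png

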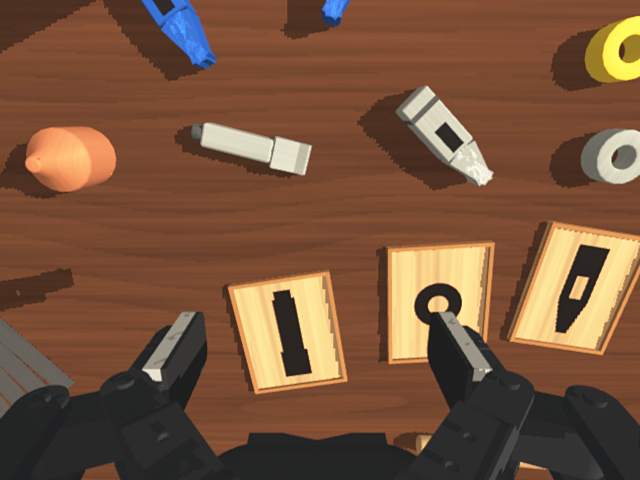

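w1 shows the heavy head (140,135), ring (321,155), light head (517,120), heavy outline (322,290) and the green and yellow decoys. w3 shows the chisel (250,148), chisel outline (292,332), ring outline (438,300) and the can (70,158). Now to measure.

```bash
cat > meas.py <<'E'
from h import *
def comps(mask,amin,border=2):
    n,l,s,c=cv2.connectedComponentsWithStats(mask.astype(np.uint8),connectivity=4)
    for i in range(1,n):
        x,y,w,h,a=s[i]
        if a>=amin and x>=border and y>=border and x+w<=640-border and y+h<=480-border: yield (l==i),a,c[i]
def zmap(v):
    p,d,c,R,o=v; u,w=np.meshgrid(np.arange(640),np.arange(480))
    X=np.stack([(u-c["cx"])/c["fx"]*d,(w-c["cy"])/c["fy"]*d,d],-1)@R.T+o
    return X
def rect(v,mask,z):
    cs,_=cv2.findContours(mask.astype(np.uint8),cv2.RETR_EXTERNAL,cv2.CHAIN_APPROX_NONE)
    ct=max(cs,key=cv2.contourArea)[:,0]
    w=ray(v[2],v[3],v[4],ct,z)*1000
    (x,y),(a,b),t=cv2.minAreaRect(w.astype(np.float32))
    if a<b:a,b,t=b,a,t+90
    return np.array([x,y]),(a,b),(t+90)%180-90
def cen(v,mask,z):
    return ray(v[2],v[3],v[4],np.argwhere(mask)[:,::-1].mean(0),z)[0]*1000
def tri(vs,pxs):
    A=[];B=[]
    for v,px in zip(vs,pxs):
        d=v[3]@np.array([(px[0]-v[2]["cx"])/v[2]["fx"],(px[1]-v[2]["cy"])/v[2]["fy"],1]); d/=np.linalg.norm(d)
        M=np.eye(3)-np.outer(d,d); A.append(M);B.append(M@v[4])
    return np.linalg.lstsq(np.vstack(A),np.hstack(B),rcond=None)[0]*1000
E
python3 - <<'E'
from meas import *
import pickle
V=pickle.load(open("V.pkl","rb"))
for i,v in enumerate(V):
    hsv=cv2.cvtColor(v[0],cv2.COLOR_BGR2HSV); X=zmap(v); H,S,B=[hsv[...,k].astype(int) for k in range(3)]
    Z=X[...,2]*1000; print("VIEW",i)
    steel=(S<60)&(B>90)&(Z>6)&(Z<60)
    for m,a,c in comps(steel,500):
        f=cv2.morphologyEx(m.astype(np.uint8),cv2.MORPH_CLOSE,np.ones((3,3)))
        zt=np.percentile(Z[m],[50,80,97]); top=m&(Z>zt[1]-3)
        cc,wh,t=rect(v,top,zt[1]/1000)
        hole=0
        cs,hh=cv2.findContours(top.astype(np.uint8),cv2.RETR_CCOMP,cv2.CHAIN_APPROX_NONE)
        hs=[q for q,g in zip(cs,hh[0]) if g[3]>=0 and cv2.contourArea(q)>30]
        hp=[np.r_[cv2.minAreaRect(q)[0]].round(1) for q in hs]
        print(' steel',c.round(0),a,'z',zt.round(1),'rect',cc.round(1),np.round(wh,1),round(t,1),'eye',hp,[ray(v[2],v[3],v[4],q,zt[1]/1000)[0].round(4)*1000 for q in hp])
    wood=(H>8)&(H<30)&(B>150)&(S>50)&(S<200)&(Z<14)
    tray=cv2.morphologyEx(wood.astype(np.uint8),cv2.MORPH_OPEN,np.ones((3,3)))
    for m,a,c in comps(tray,4000):
        cs,_=cv2.findContours(m.astype(np.uint8),cv2.RETR_EXTERNAL,cv2.CHAIN_APPROX_NONE)
        full=cv2.fillPoly(np.zeros((480,640),np.uint8),[cv2.convexHull(max(cs,key=len))],1)>0
        cc,wh,t=rect(v,m,.008)
        print(' tray',c.round(0),a,'rect',cc.round(1),np.round(wh,1),round(t,1),'z floor',np.median(Z[m]).round(1))
        for m2,a2,c2 in comps(full&(B<75),250):
            cc,wh,t=rect(v,m2,.004); r=[]
            cs,hh=cv2.findContours(m2.astype(np.uint8),cv2.RETR_CCOMP,cv2.CHAIN_APPROX_NONE)
            hp=[np.r_[cv2.minAreaRect(q)[0]].round(1) for q,g in zip(cs,hh[0]) if g[3]>=0 and cv2.contourArea(q)>30]
            print('    outline',c2.round(1),a2,cc.round(1),np.round(wh,1),round(t,1),'z',np.median(Z[m2]).round(1),'eye',hp,[ray(v[2],v[3],v[4],q,.004)[0].round(4)*1000 for q in hp])
E
```

```text
VIEW 0
 steel [576. 144.] 8214 z [33.1 33.7 34.5] rect [449.  439.2] [138.7  46. ] -5.8 eye [] []
 steel [365. 117.] 1643 z [19.7 20.6 21.5] rect [425.8 252.1] [71.9 22.1] -29.1 eye [array([365.4, 119.3])] [array([423.2, 254. ])]
 steel [172. 155.] 2196 z [21.8 22.6 23.4] rect [455.7  75.4] [49.2 47.8] -89.9 eye [array([170., 156.])] [array([455.6,  75.1])]
 tray [191. 281.] 9185 rect [598.9  75.4] [143.2 111.6] -9.3 z floor 2.1
    outline [192.5 295.5] 2298 [611.8  75.1] [125.   35.3] -7.9 z 3.1 eye [array([191.1, 287.1])] [array([596. ,  74.9])]
 tray [350. 332.] 10018 rect [653.3 248.1] [143.8 110.4] -3.4 z floor 2.0
    outline [350.3 331.1] 818 [654.6 247.9] [68.9 22.9] -3.4 z 2.5 eye [array([350. , 333.5])] [array([652.7, 247.9])]
VIEW 1
 steel [517. 118.] 2022 z [19.4 20.3 21.4] rect [425.7 251.3] [72.  23.2] -29.4 eye [array([520.8, 119.4])] [array([423.4, 254.5])]
 steel [138. 133.] 3984 z [27.4 28.4 29.4] rect [441.1 -86.9] [104.1  31. ] 46.4 eye [array([135.6, 136.3])] [array([438.4, -91. ])]
 steel [321. 155.] 1881 z [22.  22.7 23.4] rect [455.9  74.1] [48.8 47.8] -89.9 
[... 1415 characters left out ...]
 outline [155.1 324.6] 1204 [ 652.5 -251.5] [107.9  36. ] -16.9 z 3.3 eye [] []
    outline [187.6 353.3] 1963 [ 672.8 -213.6] [98.2 42.8] -25.1 z 272.0 eye [] []
VIEW 3
 steel [444. 134.] 3523 z [27.6 28.5 29.5] rect [441.5 -88.8] [104.1  30.1] 46.0 eye [array([448.7, 136.9])] [array([438.5, -91.3])]
 steel [255. 146.] 3034 z [19.1 20.3 21.3] rect [ 445.  -280.8] [87.3 27.9] 76.4 eye [] []
 tray [433. 291.] 7947 rect [616.1 -76.5] [142.2 109.8] 3.4 z floor 2.2
    outline [437.8 318.6] 1797 [637.3 -69.9] [93.1 50.1] 17.9 z 252.7 eye [] []
 tray [289. 331.] 8997 rect [ 653.8 -238.8] [141.1 110.9] 9.5 z floor 2.1
    outline [290.2 334.7] 1791 [ 654.  -238.7] [107.6  28.6] 9.5 z 2.5 eye [] []
```

Run:
```python
from meas import *
import pickle
V=pickle.load(open("V.pkl","rb"))
print("heavy eye",tri(V[1:4],[(135.6,136.3),(292,137),(448.7,136.9)]).round(1),"light eye",tri(V[:2],[(365.4,119.3),(520.8,119.4)]).round(1))
print("ring hole top",tri(V[:3],[(170,156),(320.5,155.5),(471.3,156.3)]).round(1),"th outline eye",tri(V[:3],[(191.1,287.1),(320,287),(449.2,287.4)]).round(1))
u=[]
for i in(2,3):
    v=V[i]; hsv=cv2.cvtColor(v[0],cv2.COLOR_BGR2HSV); X=zmap(v)*1000
    b=(abs(X[...,0]-447)<60)&(abs(X[...,1]+270)<90)
    m=b&(X[...,2]>3)&(hsv[...,1]<90); n,l,s,c=cv2.connectedComponentsWithStats(m.astype(np.uint8)); k=1+np.argmax(s[1:,4]); m=l==k
    Q=X[m]; t=Q[:,2]>17; mm=m&(X[...,2]>17)&(hsv[...,2]>90)
    # shank axis from its top face
    cc,wh,a=rect(v,mm,.0203); ax=np.array([np.cos(np.radians(a)),np.sin(np.radians(a))])
    s_=(Q[:,:2]-cc)@ax; w_=(Q[:,:2]-cc)@[-ax[1],ax[0]]
    print(i,'top rect',cc.round(1),np.round(wh,1),round(a,1),'ends',s_.min().round(1),s_.max().round(1))
    for lo in range(-70,70,10):
        g=(s_>=lo)&(s_<lo+10)
        if g.sum()>20: print('   ',lo,np.percentile(w_[g],[1,99]).round(1),np.median(Q[g,2]).round(1),end=';')
    e=(s_.min()+s_.max())/2
    print('\n mid',(cc+e*ax).round(1)); 
    cs,_=cv2.findContours(mm.astype(np.uint8),cv2.RETR_EXTERNAL,cv2.CHAIN_APPROX_NONE)
    q=np.float32(cv2.boxPoints(cv2.minAreaRect(max(cs,key=len)))); q=q[np.argsort(q[:,0])]; u.append(q); print(' px corners',q.round(1).tolist())
print("chisel top face centre",tri(V[2:4],[x.mean(0) for x in u]).round(1))
```

```text
heavy eye [438.6 -91.3  28.1] light eye [423.3 253.9  21.5]
ring hole top [455.9  74.1  20. ] th outline eye [596.8  74.4   2.7]
2 top rect [ 446.7 -278. ] [89.2 28. ] 78.6 ends -48.6 62.3
    -50 [-3.8 11.2] 16.2;    -40 [-8.  13.8] 19.9;    -30 [-8.3 13.6] 20.0;    -20 [-8.6 13.1] 19.9;    -10 [-8.9 12.6] 19.9;    0 [-9.4 12.1] 19.8;    10 [-9.9 11.7] 20.0;    20 [-13.2  13.7] 19.3;    30 [-14.3  13.8] 18.0;    40 [-14.6  13.3] 15.5;    50 [-15.   12.8] 15.1;    60 [-14.8  12.3] 11.2;
 mid [ 448.1 -271.3]
 px corners [[36.29999923706055, 149.1999969482422], [42.29999923706055, 119.80000305175781], [135.0, 169.5], [141.0, 140.10000610351562]]
3 top rect [ 656.8 -372.3] [101.5  24.8] -28.2 ends -283.2 -175.7

 mid [ 454.5 -263.9]
 px corners [[139.39999389648438, 373.29998779296875], [159.8000030517578, 383.3999938964844], [174.60000610351562, 301.8999938964844], [195.0, 312.0]]
chisel top face centre [ 441.  -180.1  307.3]
```

Run:
```python
from meas import *
import pickle
V=pickle.load(open("V.pkl","rb")); P=[]
for i in(2,3):
    v=V[i]; hsv=cv2.cvtColor(v[0],cv2.COLOR_BGR2HSV); X=zmap(v)*1000
    m=(abs(X[...,0]-447)<60)&(abs(X[...,1]+270)<90)&(X[...,2]>3)&(X[...,2]<60)&(hsv[...,1]<90)
    n,l,s,c=cv2.connectedComponentsWithStats(m.astype(np.uint8)); m=l==1+np.argmax(s[1:,4])
    Q=X[m][:,:2]; a=np.radians(76.3); ax=np.array([np.cos(a),np.sin(a)]); nn=np.array([-ax[1],ax[0]]); c0=np.array([447,-271.])
    s_=(Q-c0)@ax; w_=(Q-c0)@nn; S=np.arange(-40,20,10)
    W=[np.percentile(w_[(s_>=k)&(s_<k+10)],[2,98]).mean() for k in S]
    f=np.polyfit(S+5,W,1); yaw=76.3+np.degrees(f[0]); e=(s_.min()+s_.max())/2
    print(i,'yaw',yaw.round(1),'ends',s_.min().round(1),s_.max().round(1),'mid',(c0+e*ax+np.polyval(f,e)*nn).round(1))
    # blade/shank step corner pixels: where the top-face strip begins to widen
    st=m&(X[...,2]>17)&(hsv[...,2]>90); P.append(np.argwhere(st)[:,::-1].mean(0))
print('top centroid',tri(V[2:],P).round(1))
```

```text
2 yaw 76.0 ends -55.4 55.2 mid [ 446.7 -271. ]
3 yaw 75.8 ends -55.6 54.8 mid [ 446.8 -271.4]
top centroid [ 445.6 -277.8   16.2]
```

```bash
cat > pp.py <<'E'
from h import *
D=np.radians
def pickplace(o,oyaw,t,tyaw,off,zg,hi=.13):
    """o,t: object/tray centre (mm); yaws: tool x angle (deg); off: grip point along tool x (mm); zg: TCP z at grasp"""
    ex=lambda a:np.array([np.cos(D(a)),np.sin(D(a))])
    g=(np.array(o)+off*ex(oyaw))/1000; p=(np.array(t)+off*ex(tyaw))/1000
    arm.goto([*g,hi],down(D(oyaw)))
    print('down hit',arm.movel([*g,zg],vel=.12,guard=15))
    arm.gripper_close(); s=arm.observe(); print('grip',round(s['opening']*85,1),round(s['grasp_force'],1),s['position'].round(4))
    arm.movel([*g,hi],vel=.15); s=arm.observe(); print('held',round(s['opening']*85,1),round(s['grasp_force'],1))
    arm.goto([*p,hi],down(D(tyaw)))
    arm.movel([*p,zg+.012],vel=.15)
    print('place hit',arm.movel([*p,zg+.0035],vel=.03,guard=6))
    s=arm.observe(); print('at',s['position'].round(4),p.round(4),s['ft_force'].round(1))
    arm.gripper_open(); arm.movel([*p,hi],vel=.15); print('t',arm.observe()['time_s'])
E
python3 - <<'E'
from pp import *
pickplace((441.4,-87.7),-133.9,(600.2,74.0),170.6,4,.0125)
arm.goto([.50,.07,.25],down(np.pi)); arm.wait(.2)
import pickle; pickle.dump(wrist("h1"),open("h1.pkl","wb")); print(arm.observe()['time_s'])
E
```

```text
down hit False
grip 28.8 60.5 [ 0.4389 -0.0905  0.0129]
held 29.1 59.6
place hit True
at [0.5975 0.0747 0.017 ] [0.5963 0.0747] [0.3 0.4 6. ]
t 12.0167
12.9333
```

View pics/h1.png

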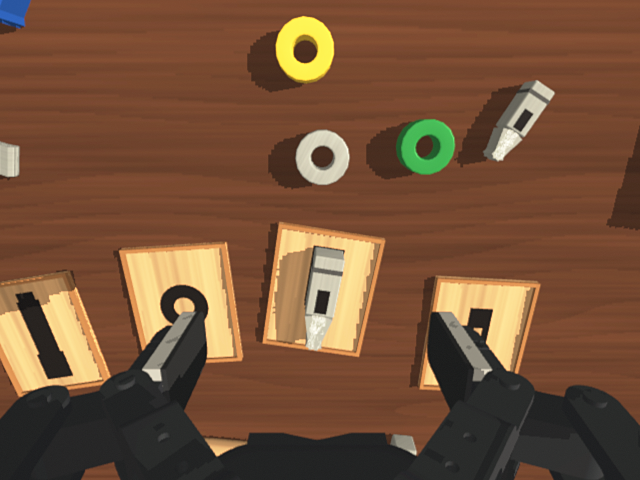

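```bash
cat > chk.py <<'E'
from meas import *
def steel(v):
    hsv=cv2.cvtColor(v[0],cv2.COLOR_BGR2HSV); Z=zmap(v)[...,2]*1000; H,S,B=[hsv[...,k].astype(int) for k in range(3)]
    for m,a,c in comps((S<60)&(B>90)&(Z>8)&(Z<60),500):
        zt=np.percentile(Z[m],80); top=m&(Z>zt-3); cc,wh,t=rect(v,top,zt/1000)
        print(' steel',c.round(0),'ztop',zt.round(1),cc.round(1),np.round(wh,1),round(t,1))
    tray=cv2.morphologyEx(((H>8)&(H<30)&(B>110)&(S>50)&(S<200)&(Z<14)).astype(np.uint8),cv2.MORPH_OPEN,np.ones((3,3)))
    for m,a,c in comps(tray,3000):
        cc,wh,t=rect(v,m,.008); print(' tray',c.round(0),cc.round(1),np.round(wh,1),round(t,1))
E
python3 -c "
from chk import *; import pickle; steel(pickle.load(open('h1.pkl','rb')))"
```

```text
steel [519. 118.] ztop 20.4 [425.6 250.9] [72.1 23.1] -30.1
 steel [322. 157.] ztop 22.7 [455.6  73.9] [48.7 47.6] 90.0
 steel [322. 293.] ztop 32.3 [599.9  73.3] [104.8  29.8] -9.4
```

The heavy head sits within 1 mm and 0.2° of its outline: in h1 it is at px (322,293), flat, with its peen to the far side. Doing the other three now.

Run:
```python
from pp import *
pickplace((425.8,252.0),-209.1,(654.0,248.0),-183.4,5,.010)
pickplace((455.9,74.1),-135,(616.8,-75.8),-86.4,0,.007)
pickplace((446.8,-271.2),-104.1,(654.0,-238.7),-170.5,5,.010)
import pickle; V=[]
for i,y in enumerate((.21,-.07,-.21)):
    arm.goto([.50,y,.25],down(np.pi)); arm.wait(.2); V.append(wrist(f"f{i}"))
pickle.dump(V,open("F.pkl","wb")); print(arm.observe()['time_s'])
cv2.imwrite("pics/final.png",np.vstack([cv2.resize(V[k][0][80:400],(560,280)) for k in (0,2)]))
from chk import steel
for v in V: print('view'); steel(v)
```

```text
down hit False
grip 20.6 59.3 [0.4217 0.2546 0.0104]
held 20.4 58.7
place hit True
at [0.6501 0.2486 0.0144] [0.649  0.2483] [ 0.3 -0.3  4.8]
t 20.25
down hit False
grip 48.6 60.6 [0.4564 0.0742 0.008 ]
held 48.2 62.2
place hit True
at [ 0.6182 -0.0761  0.0121] [ 0.6168 -0.0758] [-0.4 -0.5  3.8]
t 27.5167
down hit False
grip 20.7 59.7 [ 0.4459 -0.2763  0.0104]
held 20.6 58.9
place hit True
at [ 0.6501 -0.24    0.0145] [ 0.6491 -0.2395] [ 0.3 -0.3  5.9]
t 35.2833
39.5083
view
 steel [578. 142.] ztop 33.8 [448.9 438.8] [138.5  46.9] -5.7
 steel [188. 278.] ztop 32.4 [587.4  76.8] [79.3 29.7] -9.4
 steel [ 48. 311.] ztop 26.2 [617.2 -74.6] [50.6 48.1] -46.6
 steel [353. 336.] ztop 24.2 [652.8 247.4] [73.  21.9] -3.1
view
 steel [459. 280.] ztop 32.3 [585.7  74.4] [74.9 31. ] -10.0
 steel [309. 311.] ztop 26.3 [616.6 -76.5] [50. 47.] 0.1
 steel [153. 316.] ztop 24.1 [ 627.2 -242.4] [44.2 22.4] 9.0
 steel [606. 338.] ztop 23.9 [652.5 245.4] [73.3 24.2] -3.7
view
 steel [589. 294.] ztop 32.1 [600.1  71. ] [104.1  32.8] -10.3
 steel [440. 304.] ztop 26.3 [612.4 -78.8] [48.8 39.9] -79.0
 steel [289. 343.] ztop 24.0 [ 648.1 -242.1] [79.  27.9] 12.3
```

View pics/final.png

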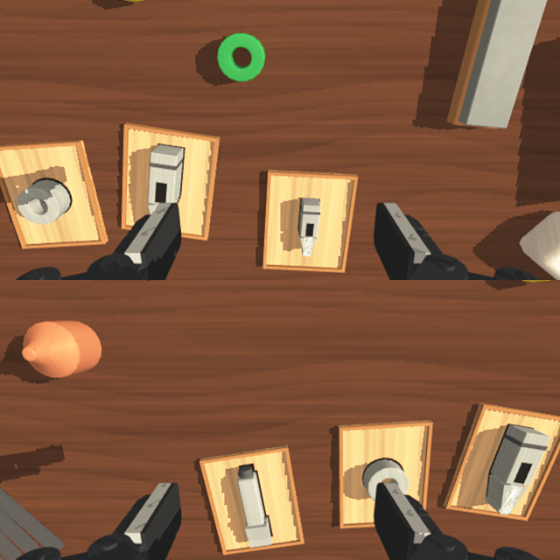

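All four are in their trays, with the whetstone and can undisturbed. The light head, ring and heavy head are within about 1.5 mm. One numeric check is left, on the chisel's mid-length and yaw.

Run:
```python
from meas import *
import pickle
v=pickle.load(open("F.pkl","rb"))[2]; hsv=cv2.cvtColor(v[0],cv2.COLOR_BGR2HSV); X=zmap(v)*1000
m=(abs(X[...,0]-654)<66)&(abs(X[...,1]+239)<45)&(X[...,2]>8)&(X[...,2]<60)&(hsv[...,1]<80)
n,l,s,c=cv2.connectedComponentsWithStats(m.astype(np.uint8)); m=l==1+np.argmax(s[1:,4])
Q=X[m][:,:2]; a=np.radians(9.5); ax=np.array([np.cos(a),np.sin(a)]); nn=np.array([-ax[1],ax[0]]); c0=np.array([654,-238.7])
s_=(Q-c0)@ax; w_=(Q-c0)@nn; S=np.arange(-40,20,10)
W=[np.percentile(w_[(s_>=k)&(s_<k+10)],[2,98]).mean() for k in S]; f=np.polyfit(S+5,W,1)
print('dyaw',np.degrees(f[0]).round(1),'ends',s_.min().round(1),s_.max().round(1),'lateral',np.polyval(f,0).round(1))
```

```text
dyaw 0.1 ends -55.0 54.8 lateral -0.7
```

```bash
python3 -c "
from workcell import arm
print(arm.job_done())"
```

```text
the job is handed in; nothing more can be done
None
```

The job is handed in: all four tools lie flat in their matching trays within about 1.5 mm and 0.5° of their outlines, at about 40 s on the robot's clock, with the whetstone, oil can and look-alikes left alone.

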